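# Screw the lid of a paste pot down snug

### The job

Pick up the metal screw lid, set it on the mouth of the white pot and screw it down clockwise until it is snug on its rubber seal, then let go. Feel for the rising torque and stop short of overtightening; do not force the lid, and leave the pliers, the eye loupe, the little box and the graver where they are.

Things in the scene. Friction and masses are not known exactly. Their poses are not given: they have to be found in the camera images.
- pot: 96 x 96 x 14 mm wooden block, screwed down, that holds a squat white pot (72 mm across, shoulder about 33 mm high) in a rubber lining, where it gives 1 rad per 10 N m. Origin: centre of the block's underside, z up. The pot's open neck (40 mm across) has three thread ramps outside (to 50 mm across, 4 mm thick) with three 33 degree gaps between, centred at the +x axis and at 120 and 240 degrees
- pot_gap (a point): point in the gap at the pot's +x axis, 23 mm from the pot's axis, 46 mm above its origin; a small rib on the shoulder lies under each gap. Lugs go straight down through the gaps within about 7 degrees of their centres; turned clockwise (seen from above) they run under the ramps, which slope down 7.5 mm per rad and draw the lid down on the seal. It stays so when let go
- pot_mouth (a point): centre of the top of the black rubber seal ring (36 mm across, stiff spring of 15 N/mm), 64 mm above the pot's origin. How high the thread stands differs by up to 3 mm either way and is not measured: from the middle of the gaps the lid turns freely (under 0.05 N m) for 0.4 to 1.2 rad before the torque rises
- lid: round knurled metal lid, 58 mm across, 24.5 mm high, about 0.09 kg, open below, lying loose with its opening down on the cabinet top. Origin: centre of the lower edge of its skirt, z up. Its ceiling is 21.5 mm above the lower edge. With the lugs in the gaps the ceiling rests on the seal, the origin about 42.5 mm above the pot's origin; if the lugs miss the gaps it stands several mm higher
- lid_lug (a point): the lug at the lid's own +x axis, 3.6 mm above the lower edge, 23.7 mm from the lid's axis; two more at 120 and 240 degrees. Lugs are round, 4.4 mm thick, and reach in to 43 mm across; the skirt is 53 mm wide inside. Three dark ridges on the lid's top lie over the lugs
- lid_top (a point): centre of the lid's top face, 24.5 mm above the lid's origin. As it tightens the lid is snug at about 0.3 N m of steady torque (0.27 to 0.42), 0.12 to 0.25 rad after the rise begins; above 0.45 N m it is too tight. The whole turn from the gaps to snug is 0.6 to 1.4 rad, so one grasp can do it, or several
- pliers: bystander: pliers lying beyond the work, 51 x 147 x 11 mm
- eye_loupe: bystander: black eye loupe, 41 mm across, 30 mm high
- blade_box: bystander: small pale box, 40 x 62 x 17 mm
- graver: bystander: slim graver (a pen-like hand tool), 13 x 170 x 13 mm, at the near edge
There are look-alikes about, which are no part of the job. What is shaped like the lid but orange or red is not meant.

How it is judged:
By the outcome, as a careful person would: the job done as asked, in the order asked, and still so for the second after the job is handed in, with the robot touching nothing.
It also fails if it takes over 61 s, if anything falls off the work surface, if the arm or the gripper's body presses on something with over 40 N, if the wrist force passes 120 N, or if a joint passes its speed limit or range.

### The arm

A 6-joint arm with a two-finger parallel gripper is mounted at the origin on a cart in front of the work surface, level with it; the furniture and walls round the work are solid. World frame = base frame: x ahead of the robot, y to its left, z up, the work surface at z = 0. Lengths are in mm, angles in degrees, forces in N, time in s.
With the tool pointing down it reaches from about 350 to 850 mm from the base axis. Payload 8.1 kg.
Tool frame: the origin (TCP) lies midway between the tips of the shut fingers; the grasp point (between the pads) lies 19 mm behind it; z points along the fingers, y is the direction in which the jaws open and shut (so a half turn about z gives the same grasp; the last joint's range is limited). The gripper opens to 85 mm and grips with 20 to 120 N. Pads are 22 mm wide; open, the fingers measure 114 mm over their backs; the gripper's body (76 mm by 85 mm) begins 54 mm behind the grasp point. The pads swing forward as they close: fully open they stand 13 mm farther back than shut.
Start: joints at [63.346, 7.471, 85.268, -0, 87.261, -4.893], TCP at [222.42, 557.256, 231.292] pointing down, gripper open.
Joint ranges: [-169.43, 169.43], [-51.17, 129.36], [1.28, 143.12], [-76.62, 256.62], [0, 156.53], [-152.29, 152.29]. Speed limits (degrees/s): [136.94, 136.94, 159.86, 180, 180, 180].

### API

Orientations are given as [roll, pitch, yaw] about the fixed x, y, z axes, in that order (R = Rz(yaw) Ry(pitch) Rx(roll)).
In Python, from bench import telemetry, snapshot, camera_params, job gives the robot as it stands. The module is installed in compiled form; this text tells all that it offers.
- The arm moves only by the shell command python3 -m jog 'ROWS' [FORCE]. ROWS is JSON, a list that holds one entry, the list of rows, each a list of 7 numbers: the shift along the tool's x, y, z in units of 50 mm (1.0 is 50 mm), then the turn, a rotation vector about the tool's x, y, z in units of 2 pi rad (1.0 is 2 pi rad), then the opening, from 0 (shut) to 1 (fully open). In form: [[[dx, dy, dz, rx, ry, rz, claw], ...]]. A call has 1 to 12 rows; each row shifts and turns the commanded pose from where the row before left it, along the tool's axes as they then stand; what a row does not reach is not made up. A row lasts 1/8 s, in which the tool goes at most 62.5 mm and 10.7 degrees, less where a joint would pass 70% of its speed; a pose out of reach is approached as far as the arm can. A call with a number of a shift or a turn outside -1 to 1 is refused whole. A call with a gripper value outside its range is refused whole. The fingers move at their own pace and stop on an object; FORCE is the grip in N (left out, the last holds). Time passes only in rows, so rows that do not move let the fingers close. It gives the time, the measured TCP pose, the force and the opening at its end, in the units of the state.
- telemetry.sense(): the state, without advancing time (a new reading comes with each control period).
- snapshot(name): name is "scene" or "top" or "wrist"; returns (picture, depth): 480x640x3 uint8, red, green, blue; 480x640 float32, mm along the optical axis (not along the pixel's ray), 0 where there is no reading.
- camera_params(name): a dict with "K" (3x3 intrinsics, pixels), "D" ([k1, k2, p1, p2, k3] as OpenCV has them; the pictures are not rectified), "extrinsics" (4x4, takes a point from camera to world coordinates). Camera axes: x right, y down, z forward; pixel columns grow to the right and rows downward; lengths in mm; the calibration is good to about 2 mm. A picture is of the moment at which its call begins: read the wrist's pose just before it. camera_params takes no time and is no camera call; for the wrist camera it gives the pose at the moment of the call.
- job.hand_in(): hands the job in, once; it reports no verdict.
The state is a dict: "time": time; "joint_pos": joint angles; "qd": joint speeds; "joint_efforts": joint torques, N m; "tool_pos": TCP position; "tcp_rot": TCP orientation; "ft_force": force on the tool from outside, world axes, zero at the start; "wrist_torque": the same for the moment, N m; "finger_gap": finger opening in mm.
Only numpy, scipy, OpenCV 4.12 (cv2) and the standard library are available. Lean on these libraries where they do the work, as an engineer would, in place of code of your own. Each camera call takes 0.05 s, during which the arm holds its last target. There are 200 camera calls.

## Working session

There is one attempt and no reset: what is moved stays moved. The work goes in short steps, Python scripts to look and compute and a shell command to move; the robot and the scene stay as the last step left them, time stands still between calls to the robot, and variables do not carry over. Pictures are saved under pics/ and viewed, about 8 in all and at most 12, crops included, and the job is handed in when it is done.

```bash
mkdir -p pics; python3 - <<'E'
from bench import telemetry, snapshot, camera_params
import cv2,numpy as np
print(telemetry.sense())
for n in ["scene","top"]:
    im,d=snapshot(n); cv2.imwrite(f"pics/{n}0.png",im[:,:,::-1]); np.save(f"pics/{n}0.npy",d)
    p=camera_params(n); print(n,np.round(p["K"],1).tolist(),p["D"],np.round(p["extrinsics"],3).tolist())
E
```

```text
{'time': 0.0, 'joint_pos': array([ 6.33460400e+01,  7.51342877e+00,  8.53309012e+01, -9.96120589e-04,
        8.72606227e+01, -4.89292289e+00]), 'qd': array([ 0.01358931, -0.01147471, -0.01307425,  0.03826837, -0.03190054,
        0.04779713]), 'joint_efforts': array([ 1.14999068e-03, -5.69429862e+01, -5.00525057e+01, -3.20188728e-04,
        1.54939236e-02,  1.28139436e-04]), 'tool_pos': array([222.17631474, 556.75263422, 230.24638661]), 'tcp_rot': array([-1.79895345e+02, -7.96054032e-03,  1.58239004e+02]), 'ft_force': array([-0.273871  , -0.20130373, -0.20415784]), 'wrist_torque': array([-0.04820313,  0.01348736,  0.0223029 ]), 'finger_gap': 85.37969934364592}
scene [[486.8, 0.0, 315.8], [0.0, 486.8, 236.5], [0.0, 0.0, 1.0]] [-0.06333642  0.          0.          0.          0.        ] [[0.824, -0.224, 0.52, 86.331], [-0.566, -0.346, 0.748, -723.385], [0.012, -0.911, -0.412, 441.352], [0.0, 0.0, 0.0, 1.0]]
top [[607.2, 0.0, 313.9], [0.0, 607.2, 244.4], [0.0, 0.0, 1.0]] [0.02350201 0.         0.         0.         0.        ] [[-0.02, -0.99, 0.141, 409.284], [-1.0, 0.019, -0.011, -70.997], [0.008, -0.141, -0.99, 1114.886], [0.0, 0.0, 0.0, 1.0]]
```

View pics/top0.png

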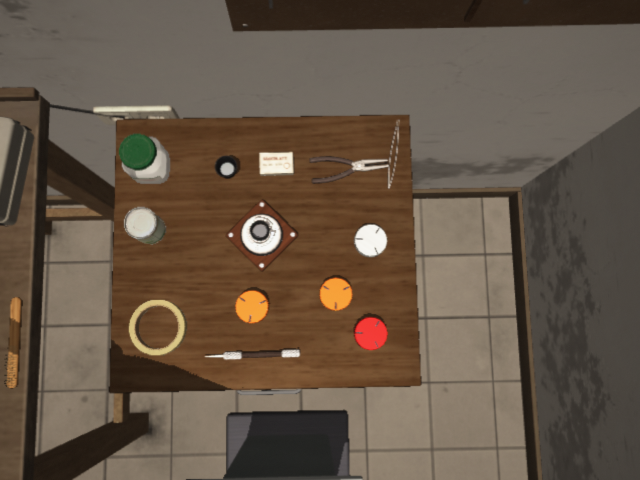

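View pics/scene0.png

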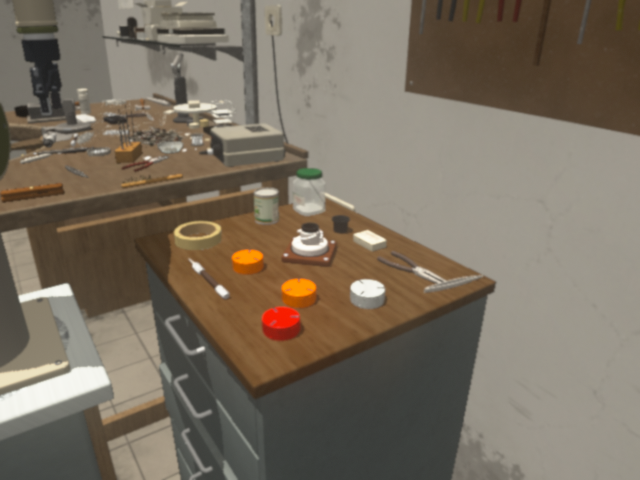

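The top view shows the pot at (261,235), and four lid-shaped candidates. Those at (252,306) and (336,294) are orange and (371,333) is red. The grey-white one at (371,240), with three dark ridges, fits "metal". I'll locate it and the pot, then confirm in a crop.

```bash
cat > h.py <<'E'
import cv2,numpy as np
from bench import telemetry, snapshot, camera_params
def onplane(p,uv,z):
    uv=np.array(uv,float).reshape(-1,1,2)
    n=cv2.undistortPoints(uv,np.array(p["K"]),np.array(p["D"],float)).reshape(-1,2)
    E=np.array(p["extrinsics"]); r=np.c_[n,np.ones(len(n))]@E[:3,:3].T; c=E[:3,3]
    return c+r*((z-c[2])/r[:,2])[:,None]
def project(p,X):
    E=np.linalg.inv(np.array(p["extrinsics"])); r,_=cv2.Rodrigues(E[:3,:3])
    return cv2.projectPoints(np.array(X,float).reshape(-1,1,3),r,E[:3,3],np.array(p["K"]),np.array(p["D"],float))[0].reshape(-1,2)
def blob(mask,near=None):
    c,_=cv2.findContours(mask.astype(np.uint8),cv2.RETR_EXTERNAL,cv2.CHAIN_APPROX_NONE)
    c=[x for x in c if cv2.contourArea(x)>30]
    return max(c,key=cv2.contourArea)
E
python3 - <<'E'
from h import *
im=cv2.imread("pics/top0.png"); p=camera_params("top")
def m(box):
    x0,y0,x1,y1=box; k=np.zeros(im.shape[:2],bool); k[y0:y1,x0:x1]=(im[y0:y1,x0:x1].min(2)>130); 
    k=cv2.morphologyEx(k.astype(np.uint8),cv2.MORPH_CLOSE,np.ones((5,5)));return blob(k)
c=m((345,215,400,265)); (e,ax,_)=cv2.fitEllipse(cv2.convexHull(c)); 
h=cv2.convexHull(c).reshape(-1,2); w=onplane(p,h,24.5); 
print("lid",e,ax,onplane(p,[e],24.5),cv2.minEnclosingCircle(w[:,:2].astype(np.float32)))
c=m((230,205,295,265)); h=cv2.convexHull(c).reshape(-1,2); print("pot",cv2.minEnclosingCircle(onplane(p,h,33)[:,:2].astype(np.float32)))
cor=[(262,204),(293,235),(262,266),(230,235)]
w=onplane(p,cor,14); print(w.mean(0),w)
cr=lambda x,y:cv2.resize(im[y-40:y+40,x-40:x+40],(400,400),interpolation=cv2.INTER_CUBIC)
cv2.imwrite("pics/crop1.png",np.hstack([cr(371,240),cr(261,235)]))
E
```

```text
lid (370.44891357421875, 239.97537231445312) (31.676298141479492, 32.10500717163086) [[ 570.22978476 -186.08718572   24.5       ]] ((570.21728515625, -186.25308227539062), 29.493684768676758)
pot ((584.31201171875, 12.627091407775879), 35.32205581665039)
[585.03255042  11.92544705  14.        ] [[642.77862566  10.99781363  14.        ]
 [583.73414935 -45.32388628  14.        ]
 [527.68583255  11.97139358  14.        ]
 [585.9315941   70.05646727  14.        ]]
```

View pics/crop1.png

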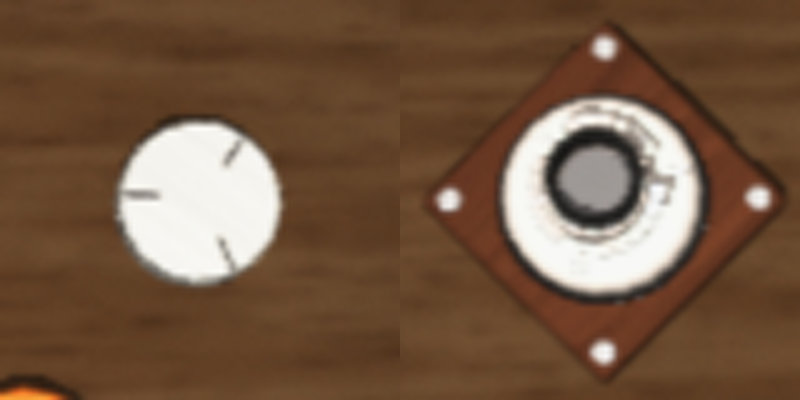

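The crop confirms the metal lid: radius 29.5 mm measured against 29 given, ridges at about 86°, -34° and -154° world. The pot is at about (584.5, 12.3), with a gap visible on its image-right side. I'll go above the pot for a close wrist look.

```bash
python3 -m jog '[[[-0.9,-0.62,0,0,0,0,1],[-0.9,-0.62,0,0,0,0,1],[-0.9,-0.62,0,0,0,0,1],[-0.9,-0.62,0,0,0,0,1],[-0.9,-0.62,0,0,0,0,1],[-0.9,-0.62,0,0,0,0,1],[-0.9,-0.62,0,0,0,0,1],[-0.9,-0.62,0,0,0,0,1],[-0.9,-0.62,0,0,0,0,1],[-0.9,-0.62,0,0,0,0,1],[-0.9,-0.62,0,0,0,0,1],[-0.9,-0.62,0,0,0,0,1]]]'
cat > look.py <<'E'
from h import *
import sys,pickle
s=telemetry.sense(); print({k:np.round(s[k],2).tolist() for k in ["time","tool_pos","tcp_rot","joint_pos","finger_gap"]})
p=camera_params("wrist"); im,d=snapshot("wrist"); n=sys.argv[1]
cv2.imwrite(f"pics/{n}.png",im[:,:,::-1]); pickle.dump((p,d),open(f"pics/{n}.pkl","wb"))
print(np.round(p["extrinsics"],2).tolist(),"pot",project(p,[584.5,12.3,64]).round(),"lid",project(p,[570,-186,24]).round())
E
python3 look.py w1
```

```text
time: 1.6
tool_pos: [586.6, 10.0, 230.9]
tcp_rot: [-180.0, -0.0, 158.2]
ft_force: [1.5, 1.5, 0.4]
finger_gap: 85.0
{'time': 1.6, 'tool_pos': [586.58, 9.95, 230.86], 'tcp_rot': [-180.0, -0.03, 158.23], 'joint_pos': [-4.04, 5.46, 87.48, 0.01, 87.1, -72.27], 'finger_gap': 85.0}
[[0.37, 0.89, 0.28, 515.5], [0.93, -0.35, -0.11, 38.94], [0.0, 0.3, -0.95, 372.99], [0.0, 0.0, 0.0, 1.0]] pot [[329. 210.]] lid [[136. 261.]]
```

View pics/w1.png

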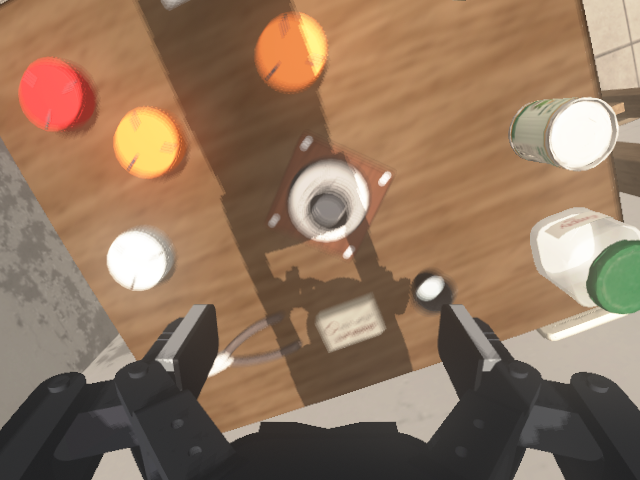

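The wrist view shows the pot at (328,205), the lid at (140,260) and the orange/red look-alikes at the upper left; the picture is blurred by motion. I'll descend, settle and crop the pot.

```bash
python3 -m jog '[[[0,0,0.6,0,0,0,1],[0,0,0.6,0,0,0,1],[0,0,0,0,0,0,1],[0,0,0,0,0,0,1],[0,0,0,0,0,0,1]]]'
python3 look.py w2; python3 - <<'E'
from h import *
import pickle
p,d=pickle.load(open("pics/w2.pkl","rb")); im=cv2.imread("pics/w2.png")
u,v=project(p,[584.5,12.3,50])[0].astype(int); x0,y0=u-70,v-70
cr=cv2.resize(im[y0:y0+140,x0:x0+140],(560,560),interpolation=cv2.INTER_CUBIC)
for a,c in((45,(0,0,255)),(165,(0,255,0)),(285,(255,0,0))):   # predicted gap directions, drawn outside the neck
    t=np.radians(a); q=project(p,[[584.5+r*np.cos(t),12.3+r*np.sin(t),34] for r in(30,38)])
    q=((q-[x0,y0])*4).astype(int); cv2.line(cr,tuple(map(int,q[0])),tuple(map(int,q[1])),c,1)
cv2.imwrite("pics/w2c.png",cr); print(x0,y0)
E
```

```text
time: 2.28
tool_pos: [587.1, 11.7, 173.3]
tcp_rot: [179.9, 0.2, 158.3]
ft_force: [0.4, 1.4, 0.7]
finger_gap: 85.0
{'time': 2.28, 'tool_pos': [587.05, 11.66, 173.26], 'tcp_rot': [179.95, 0.16, 158.25], 'joint_pos': [-3.86, 7.25, 91.62, 0.0, 80.97, -72.12], 'finger_gap': 85.04}
[[0.37, 0.89, 0.28, 515.49], [0.93, -0.35, -0.11, 40.69], [0.0, 0.3, -0.95, 315.15], [0.0, 0.0, 0.0, 1.0]] pot [[326. 230.]] lid [[102. 284.]]
256 154
```

View pics/w2c.png

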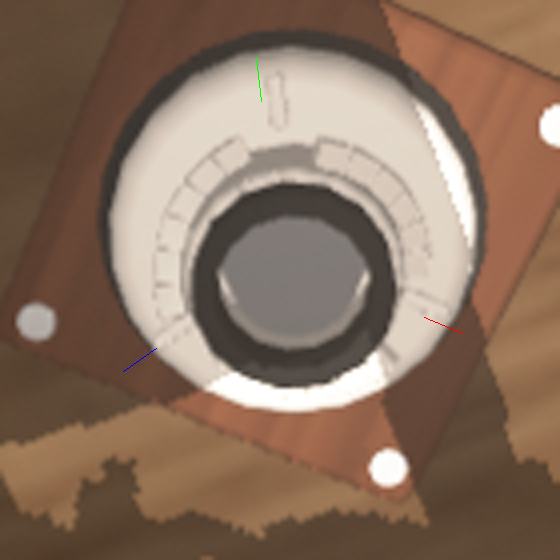

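The crop shows the neck with the seal centred at about (292,284), and a gap and rib at (278,100), near the predicted 165° gap. Ribs are also seen by the red and blue marks. So the gaps lie near 45, 165 and 285°, and I'll now measure them.

```bash
python3 - <<'E'
from h import *
import pickle
p,d=pickle.load(open("pics/w2.pkl","rb")); im=cv2.imread("pics/w2.png"); x0,y0=256,154
f=lambda q:np.array(q,float).reshape(-1,2)/4+[x0,y0]
# seal: dark ring + grey interior; outer contour
g=cv2.cvtColor(im,cv2.COLOR_BGR2GRAY); m=np.zeros_like(g); u,v=f((292,284))[0].astype(int)
cv2.circle(m,(u,v),30,1,-1); k=blob((g<95)&(m>0)); e=cv2.fitEllipse(cv2.convexHull(k)); print("seal px",e)
w=onplane(p,cv2.convexHull(k).reshape(-1,2),64)[:,:2]; c,r=cv2.minEnclosingCircle(w.astype(np.float32)); print("seal",c,r,w.mean(0))
sc=onplane(p,[e[0]],64)[0]; print(sc)
# shoulder outline from crop reading at z=33?: left 110,right 470,top 47
for z in(33,37): print(z,onplane(p,f([(277,75),(279,127),(170,335),(430,302)]),z).round(1).tolist())
for c0 in (sc,):
  for nm,q,z in(("ribs",[(277,75),(279,127),(170,335),(430,302)],34),("gapmid",[(281,152)],48),("rampends",[(246,148),(318,148)],48)):
    P=onplane(p,f(q),z)-c0; print(nm,np.degrees(np.arctan2(P[:,1],P[:,0])).round(1),np.hypot(P[:,0],P[:,1]).round(1))
print(d[v-12:v+13:6,u-24:u+25:8].round())
# lid in w2 too
u,v=project(p,[570,-186,24.5])[0].astype(int); 
h=cv2.cvtColor(im,cv2.COLOR_BGR2HSV); k=(h[...,1]<60)&(h[...,2]>120); M=np.zeros_like(g); cv2.circle(M,(u,v),60,1,-1); k=blob(k&(M>0))
print("lid",cv2.fitEllipse(cv2.convexHull(k)),onplane(p,[cv2.fitEllipse(cv2.convexHull(k))[0]],24.5))
E
```

```text
seal px ((328.9209289550781, 224.93934631347656), (50.54423141479492, 50.85834503173828), 166.45358276367188)
seal (582.3392333984375, 15.388042449951172) 17.91981315612793 [581.74530567  16.16900682]
[582.01543164  15.3723245   64.        ]
33 [[552.2, 24.5, 33.0], [561.3, 21.2, 33.0], [591.1, -13.4, 33.0], [603.4, 35.6, 33.0]]
37 [[551.7, 24.7, 37.0], [560.6, 21.5, 37.0], [590.0, -12.6, 37.0], [602.2, 35.6, 37.0]]
ribs [163.  164.2 -72.9  43.8] [31.3 21.7 29.9 29.2]
gapmid [163.6] [19.7]
rampends [179.8 145.3] [21.8 20.9]
[[269. 258. 274. 274. 272. 258. 268.]
 [259. 275. 274. 274. 276. 275. 260.]
 [261. 276. 275. 276. 276. 276. 261.]
 [262. 293. 277. 279.   0. 291. 262.]
 [299. 267. 293. 279. 292. 265. 299.]]
lid ((110.18004608154297, 276.3257751464844), (69.90653991699219, 77.24017333984375), 84.73172760009766) [[ 565.98070004 -175.32052726   24.5       ]]
```

```bash
python3 -m jog '[[[-0.28,-0.93,0,0,0,0,1],[-0.28,-0.93,0,0,0,0,1],[-0.28,-0.93,0,0,0,0,1],[-0.28,-0.93,0,0,0,0,1],[0,0,0.5,0,0,0,1],[0,0,0.5,0,0,0,1],[0,0,0,0,0,0,1],[0,0,0,0,0,0,1],[0,0,0,0,0,0,1]]]'
python3 look.py w3; python3 - <<'E'
from h import *
import pickle
p,d=pickle.load(open("pics/w3.pkl","rb")); im=cv2.imread("pics/w3.png")
u,v=project(p,[570,-184,24.5])[0].astype(int); x0,y0=max(u-75,0),max(v-75,0)
cv2.imwrite("pics/w3c.png",cv2.resize(im[y0:y0+150,x0:x0+150],(600,600),interpolation=cv2.INTER_CUBIC)); print(x0,y0)
E
```

```text
time: 3.45
tool_pos: [570.2, -182.1, 123.2]
tcp_rot: [-180.0, 0.2, 158.3]
ft_force: [0.5, -0.9, 0.1]
finger_gap: 85.3
{'time': 3.45, 'tool_pos': [570.23, -182.13, 123.24], 'tcp_rot': [-180.0, 0.17, 158.26], 'joint_pos': [-22.62, 11.36, 92.46, -0.0, 76.02, -90.88], 'finger_gap': 85.29}
[[0.37, 0.89, 0.28, 498.67], [0.93, -0.35, -0.11, -152.99], [0.0, 0.3, -0.95, 265.11], [0.0, 0.0, 0.0, 1.0]] pot [[669. 157.]] lid [[321. 240.]]
248 163
```

View pics/w3c.png

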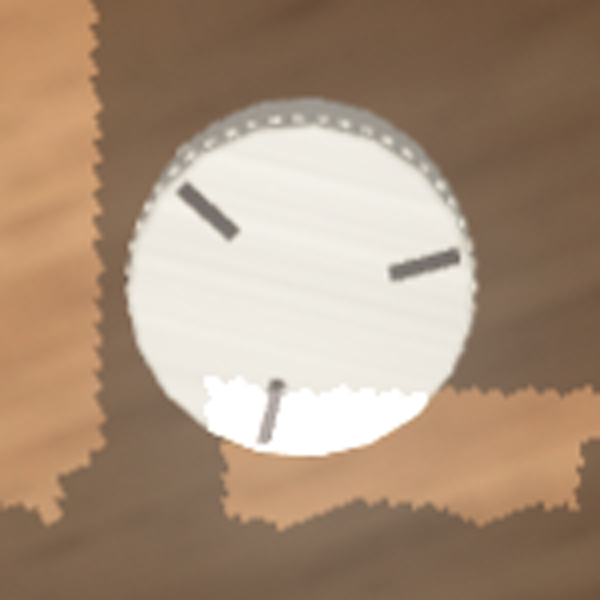

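The crop shows the knurled metal lid. Its top face is centred at about (301,291), with ridge outer ends at (183,188), (460,256) and (264,441).

```bash
python3 - <<'E'
from h import *
import pickle
p,d=pickle.load(open("pics/w3.pkl","rb")); f=lambda q:np.array(q,float)/4+[248,163]
e=onplane(p,f([(127,282),(475,282),(301,125),(301,457)]),24.5)[:,:2]; print(e.round(1),np.linalg.norm(e[0]-e[1]),np.linalg.norm(e[2]-e[3]))
P=onplane(p,f([(183,188),(236,236),(460,256),(392,274),(264,441),(277,386)]),24.5)[:,:2]
# centre from ends of ellipse
c=onplane(p,f([(301,291)]),24.5)[0,:2]; print(c)
for a,b in((0,1),(2,3),(4,5)):
    D=P[a]-c; print(np.degrees(np.arctan2(D[1],D[0])).round(1),np.linalg.norm(D).round(1), np.degrees(np.arctan2(*(P[a]-P[b])[::-1])).round(1))
t=np.array([570.23,-182.13]); y=np.radians(158.26); D=c-t
print("move tool x,y mm",D@[np.cos(y),np.sin(y)],D@[np.sin(y),-np.cos(y)])
E
```

```text
[[ 555.8 -209.6]
 [ 577.  -156.5]
 [ 542.2 -173.3]
 [ 595.3 -194.7]] 57.155680762106385 57.32487128278751
[ 567.84686174 -183.64439909]
-154.3 25.7 -155.3
81.3 26.7 83.8
-35.2 27.4 -34.6
move tool x,y mm 1.6527093317628507 -2.2893895279167307
```

```bash
python3 -m jog '[[[0,-0.06,0.5,0,0,0,1],[0,0,0.5,0,0,0,1],[0,0,0.5,0,0,0,1],[0,0,0.4,0,0,0,1],[0,0,0.2,0,0,0,1],[0,0,0.1,0,0,0,1],[0,0,0,0,0,0,1],[0,0,0,0,0,0,1]]]' 60
```

```text
time: 4.5
tool_pos: [568.7, -185.0, 12.3]
tcp_rot: [-180.0, 0.1, 158.2]
ft_force: [0.1, 0.0, -0.3]
finger_gap: 85.6
```

```bash
python3 -m jog '[[[0,0,0.13,0,0,0,1],[0,0,0.13,0,0,0,1],[0,0,0,0,0,0,0.75],[0,0,0,0,0,0,0.7],[0,0,0,0,0,0,0.7]]]' 60; python3 -m jog '[[[0,0,0,0,0,0,0],[0,0,0,0,0,0,0],[0,0,0,0,0,0,0],[0,0,0,0,0,0,0],[0,0,0,0,0,0,0],[0,0,0,0,0,0,0]]]' 60; python3 look.py w4
```

```text
time: 5.12
tool_pos: [568.1, -184.8, -1.5]
tcp_rot: [180.0, 0.0, 158.2]
ft_force: [-0.2, 0.4, -0.6]
finger_gap: 59.8
time: 5.88
tool_pos: [568.6, -185.0, -0.9]
tcp_rot: [-180.0, 0.1, 158.2]
ft_force: [-1.1, -0.1, 5.4]
finger_gap: 56.7
{'time': 5.88, 'tool_pos': [568.56, -185.01, -0.95], 'tcp_rot': [-179.99, 0.07, 158.24], 'joint_pos': [-22.93, 20.08, 96.28, -0.0, 63.57, -91.18], 'finger_gap': 56.69}
[[0.37, 0.89, 0.28, 497.24], [0.93, -0.35, -0.11, -155.89], [0.0, 0.3, -0.95, 141.07], [0.0, 0.0, 0.0, 1.0]] pot [[950. 219.]] lid [[325. 349.]]
```

```bash
python3 -m jog '[[[0,0,-0.1,0,0,0,0],[0,0,-0.4,0,0,0,0],[0,0,-0.8,0,0,0,0],[0,0,-0.8,0,0,0,0],[0,0,-0.5,0,0,0,0],[0,0,0,0,0,0,0],[0,0,0,0,0,0,0],[0,0,0,0,0,0,0]]]'; python3 look.py w5
```

```text
time: 6.92
tool_pos: [566.8, -184.2, 126.4]
tcp_rot: [180.0, -0.2, 158.2]
ft_force: [0.1, -0.2, -1.6]
finger_gap: 56.3
{'time': 6.92, 'tool_pos': [566.81, -184.25, 126.39], 'tcp_rot': [180.0, -0.18, 158.24], 'joint_pos': [-22.94, 11.12, 92.38, 0.0, 76.68, -91.17], 'finger_gap': 56.35}
[[0.37, 0.89, 0.27, 496.06], [0.93, -0.35, -0.11, -155.38], [0.0, 0.29, -0.96, 268.7], [0.0, 0.0, 0.0, 1.0]] pot [[668. 162.]] lid [[326. 243.]]
```

View pics/w5.png

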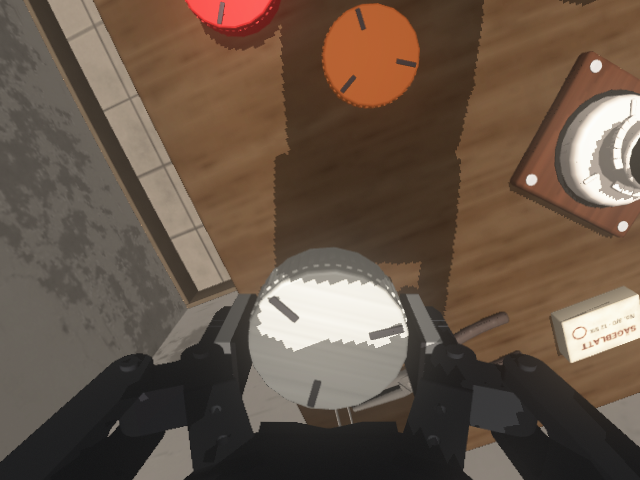

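The lid is held square between the pads. Its top face spans x 250–408 and y 272–409, with ridge outer ends at (272,299), (402,330) and (314,406). Next I compute its centre and yaw in the tool frame.

```bash
python3 - <<'E'
from h import *
import pickle
p,d=pickle.load(open("pics/w5.pkl","rb")); t=np.array([566.81,-184.25]); Y=158.24; zt=126.39+25.4; y=np.radians(Y)
A=np.array([[np.cos(y),np.sin(y)],[np.sin(y),-np.cos(y)]])
e=onplane(p,[(250,340),(408,340),(328,272),(328,409)],zt)[:,:2]; E=(e-t)@A.T; print("extents in tool xy",E.round(1))
c=np.array([(E[2,0]+E[3,0])/2,(E[0,1]+E[1,1])/2]); print("lid centre in tool xy",c)
P=(onplane(p,[(272,299),(297,319),(402,330),(371,335),(314,406),(317,382)],zt)[:,:2]); cw=t+A.T@c
for a,b in((0,1),(2,3),(4,5)): print(np.degrees(np.arctan2(*(P[a]-cw)[::-1])).round(1),np.degrees(np.arctan2(*(P[a]-P[b])[::-1])).round(1),np.linalg.norm(P[a]-cw))
print("depth top", d[380,300:360:15])
ax=p["extrinsics"]; print([ (np.linalg.inv(ax)@np.r_[cw,zt,1])[2]])
E
```

```text
extents in tool xy [[  2.2 -26.6]
 [  2.2  28.8]
 [ 28.    0.7]
 [-27.7   0.8]]
lid centre in tool xy [0.15999449 1.1005419 ]
-154.8 -154.3 26.332897750872977
81.7 78.5 26.051495240704092
-33.7 -28.2 27.007464404230113
depth top [139.17744 137.34494 139.56046 139.82947]
[np.float64(134.19938288813034)]
```

```bash
python3 -m jog '[[[0.29,0.95,0,0,0,0,0],[0.29,0.95,0,0,0,0,0],[0.29,0.95,0,0,0,0,0],[0.29,0.95,0,0,0,0,0],[0,0,0,0,0,0.0275,0],[0,0,0,0,0,0.0275,0],[0,0,0,0,0,0.0275,0],[0,0,0,0,0,0.0275,0],[0,0,0,0,0,0,0],[0,0,0,0,0,0,0],[0,0,0,0,0,0,0]]]'; python3 -c "
from bench import telemetry as t;s=t.sense();print(s['tool_pos'],s['tcp_rot'],s['wrist_torque'],s['joint_pos'])"
```

```text
time: 8.35
tool_pos: [584.4, 13.2, 128.1]
tcp_rot: [-180.0, -0.0, 118.8]
ft_force: [-0.8, 0.0, -0.9]
finger_gap: 56.4
[584.41596805  13.22758686 128.05222093] [-1.79980357e+02 -1.04417600e-02  1.18766151e+02] [-0.04446026  0.02230363  0.05681388] [-3.72707322e+00  9.18595087e+00  9.43717799e+01 -1.79500574e-03
  7.64644466e+01 -3.24928056e+01]
```

```bash
python3 -m jog '[[[0.023,-0.026,0.5,0,0,0,0],[0,0,0.5,0,0,0,0],[0,0,0.3,0,0,0,0],[0,0,0.12,0,0,0,0],[0,0,0,0,0,0,0],[0,0,0,0,0,0,0],[0,0,0,0,0,0,0]]]'; python3 look.py w6; python3 -c "
from bench import telemetry as t
s=t.sense();print(s['tool_pos'],s['ft_force'],s['wrist_torque'])"
```

```text
time: 9.22
tool_pos: [583.6, 13.6, 58.3]
tcp_rot: [179.9, 0.0, 118.6]
ft_force: [0.8, 1.1, -1.1]
finger_gap: 56.7
{'time': 9.22, 'tool_pos': [583.58, 13.6, 58.29], 'tcp_rot': [179.92, 0.05, 118.64], 'joint_pos': [-3.7, 13.38, 97.42, 0.0, 69.11, -32.34], 'finger_gap': 56.74}
[[0.88, 0.46, 0.14, 546.48], [0.48, -0.84, -0.26, 81.31], [0.0, 0.3, -0.95, 200.31], [0.0, 0.0, 0.0, 1.0]] pot [[328. 322.]] lid [[164. 513.]]
[583.40949578  13.59102312  58.09900599] [ 0.18883991 -0.10666553 -0.43406756] [-0.01243119  0.01818094 -0.02359419]
```

```bash
python3 -m jog '[[[0.006,-0.011,0.08,0,0,0,0],[0,0,0.08,0,0,0,0],[0,0,0.06,0,0,0,0],[0,0,0,0,0,0,0],[0,0,0,0,0,0,0]]]'; python3 -m jog '[[[0,0,0.03,0,0,0,0],[0,0,0,0,0,0,0],[0,0,0,0,0,0,0]]]';
```

```text
time: 9.9
tool_pos: [582.2, 13.7, 46.1]
tcp_rot: [-180.0, -0.0, 118.6]
ft_force: [1.5, 1.4, -2.1]
finger_gap: 56.9
time: 10.28
tool_pos: [582.3, 13.6, 44.8]
tcp_rot: [180.0, 0.0, 118.6]
ft_force: [1.7, 0.9, -0.9]
finger_gap: 56.6
```

```bash
python3 -m jog '[[[0,0,0.03,0,0,0,0],[0,0,0,0,0,0,0],[0,0,0,0,0,0,0]]]';python3 -m jog '[[[0,0,0.02,0,0,0,0],[0,0,0,0,0,0,0],[0,0,0,0,0,0,0]]]'; python3 -c "
from bench import telemetry as t
s=t.sense();print(s['tool_pos'],s['ft_force'],s['wrist_torque'])"
```

```text
time: 10.65
tool_pos: [582.3, 13.6, 43.3]
tcp_rot: [180.0, 0.0, 118.6]
ft_force: [1.0, 1.2, -0.0]
finger_gap: 56.8
time: 11.02
tool_pos: [582.3, 13.6, 42.3]
tcp_rot: [180.0, 0.0, 118.6]
ft_force: [1.7, 0.2, 0.1]
finger_gap: 56.6
[582.25259441  13.6479769   42.28802922] [1.71536044 0.18259051 0.14449922] [ 0.06326728 -0.32905251  0.00960701]
```

```bash
for i in 1; do python3 -m jog '[[[0,0,0.012,0,0,0,0],[0,0,0,0,0,0,0],[0,0,0,0,0,0,0]]]'; python3 -m jog '[[[0,0,0.012,0,0,0,0],[0,0,0,0,0,0,0],[0,0,0,0,0,0,0]]]'; done; python3 -c "
from bench import telemetry as t
s=t.sense();print(s['tool_pos'],s['ft_force'],s['wrist_torque'])"
```

```text
time: 11.4
tool_pos: [582.3, 13.6, 41.7]
tcp_rot: [180.0, 0.0, 118.6]
ft_force: [1.9, 1.1, -0.2]
finger_gap: 57.0
time: 11.78
tool_pos: [582.3, 13.6, 41.3]
tcp_rot: [180.0, 0.0, 118.6]
ft_force: [0.0, 0.8, 2.5]
finger_gap: 56.8
[582.34695968  13.62590328  41.31594085] [0.03363145 0.84240434 2.53599103] [ 0.10600225 -0.10312032 -0.02345798]
```

Contact came at TCP z 41.3, against 41.6 predicted with the lugs in the gaps, so the lid is seated. Now I turn clockwise, feeling the torque.

```bash
cat > tq.py <<'E'
from bench import telemetry as t
import numpy as np
s=t.sense();print("yaw",s['tcp_rot'].round(2)[2],"z",s['tool_pos'].round(2),"F",s['ft_force'].round(1),"T",s['wrist_torque'].round(3),"j6t",s['joint_efforts'][5].round(3),"j6",s['joint_pos'][5].round(1))
E
python3 -m jog '[[[0,0,0.004,0,0,0.014,0],[0,0,0,0,0,0.014,0],[0,0,0,0,0,0,0]]]' >/dev/null; python3 tq.py;  python3 -m jog '[[[0,0,0,0,0,0.014,0],[0,0,0,0,0,0.014,0],[0,0,0,0,0,0,0]]]'>/dev/null; python3 tq.py
```

```text
yaw 108.6 z [582.46  13.75  41.21] F [0.5 1.9 4.4] T [ 0.28  -0.116 -0.02 ] j6t 1.001 j6 -22.3
yaw 98.62 z [582.54  13.77  41.19] F [1.5 2.4 3.4] T [ 0.289 -0.206  0.061] j6t 1.003 j6 -12.3
```

```bash
python3 -m jog '[[[0,0,0,0,0,0.011,0],[0,0,0,0,0,0,0]]]' >/dev/null; python3 tq.py;  python3 -m jog '[[[0,0,0,0,0,0.011,0],[0,0,0,0,0,0,0]]]'>/dev/null; python3 tq.py; python3 -m jog '[[[0,0,0,0,0,0.011,0],[0,0,0,0,0,0,0]]]' >/dev/null; python3 tq.py
```

```text
yaw 94.7 z [582.54  13.82  41.16] F [1.4 2.1 5. ] T [ 0.459 -0.29   0.099] j6t 0.774 j6 -8.4
yaw 90.74 z [582.51  13.8   41.06] F [3.  3.3 3.6] T [ 0.452 -0.376  0.144] j6t 0.81 j6 -4.4
yaw 86.79 z [582.47  13.85  40.89] F [3.9 2.8 1.7] T [ 0.672 -0.638  0.186] j6t 0.798 j6 -0.5
```

```bash
python3 -m jog '[[[0,0,0.003,0,0,0.007,0],[0,0,0,0,0,0,0]]]' >/dev/null; python3 tq.py;  python3 -m jog '[[[0,0,0.003,0,0,0.007,0],[0,0,0,0,0,0,0]]]'>/dev/null; python3 tq.py; python3 look.py w7 >/dev/null
```

```text
yaw 84.31 z [582.5   13.91  40.77] F [4.8 4.9 2.3] T [ 0.669 -0.524  0.291] j6t 0.658 j6 2.0
yaw 81.8 z [582.54  13.98  40.64] F [4.4 4.4 1.5] T [ 0.71  -0.617  0.422] j6t 0.762 j6 4.5
```

View pics/w7.png

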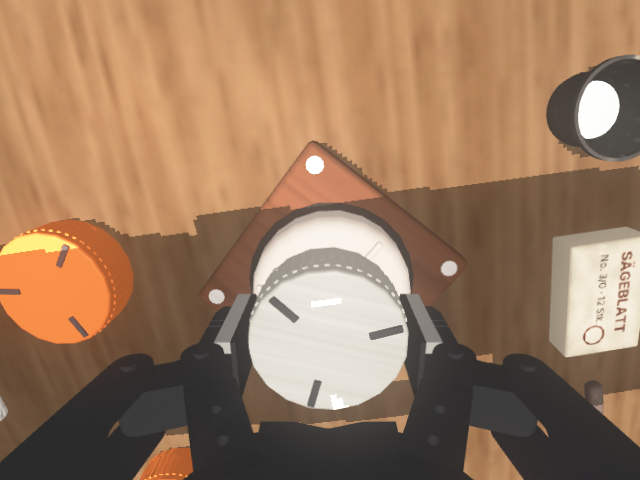

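The picture shows the held lid's ridges at the same pixels as before, (272,299), (402,330) and (314,406). So the lid has turned with the gripper, about 37°, without slipping. I'll hold still and average the torque.

```bash
for i in 1 2 3 4 5; do python3 -m jog '[[[0,0,0,0,0,0,0]]]' >/dev/null; python3 tq.py; done
```

```text
yaw 81.83 z [582.5   13.98  40.6 ] F [4.8 4.1 2.1] T [ 0.73  -0.571  0.394] j6t 0.39 j6 4.5
yaw 81.83 z [582.5   13.99  40.6 ] F [3.4 4.4 1.8] T [ 0.705 -0.6    0.346] j6t 0.387 j6 4.5
yaw 81.83 z [582.5   13.98  40.6 ] F [3.6 4.  0.2] T [ 0.689 -0.602  0.469] j6t 0.387 j6 4.5
yaw 81.83 z [582.53  13.99  40.64] F [3.6 4.2 1.7] T [ 0.68  -0.622  0.413] j6t 0.387 j6 4.5
yaw 81.83 z [582.5   13.98  40.59] F [3.3 4.3 1.9] T [ 0.683 -0.573  0.436] j6t 0.387 j6 4.5
```

Steady torque is about 0.41 N m at the wrist sensor and 0.39 at joint 6. That is at the top of the snug range, so I stop here and release.

```bash
python3 -m jog '[[[0,0,0,0,0,0,0.85],[0,0,0,0,0,0,1],[0,0,0,0,0,0,1],[0,0,0,0,0,0,1],[0,0,0,0,0,0,1],[0,0,0,0,0,0,1]]]'; python3 tq.py; python3 -m jog '[[[0,0,-0.2,0,0,0,1],[0,0,-0.5,0,0,0,1],[0,0,-0.8,0,0,0,1],[0,0,-0.8,0,0,0,1],[0,0,-0.4,0,0,0,1],[0,0,0,0,0,0,1],[0,0,0,0,0,0,1],[0,0,0,0,0,0,1]]]'; python3 look.py w8
python3 - <<'E'
from h import *
im,d=snapshot("scene"); cv2.imwrite("pics/s8.png",im[:,:,::-1])
a=cv2.imread("pics/w8.png"); b=im[200:360,160:500,::-1]; b=cv2.resize(b,(640,301)); a=cv2.resize(a[60:460],(448,280))
o=np.zeros((600,800,3),np.uint8); o[:280,:448]=a; o[290:591,:640]=b; cv2.imwrite("pics/f8.png",o)
E
```

```text
time: 15.2
tool_pos: [582.2, 13.6, 40.6]
tcp_rot: [180.0, 0.0, 81.6]
ft_force: [0.1, 0.5, -0.5]
finger_gap: 85.6
yaw 81.56 z [582.23  13.6   40.61] F [ 0.1  0.5 -0.5] T [-0.052  0.033 -0.05 ] j6t -0.004 j6 4.7
time: 16.2
tool_pos: [581.0, 13.7, 173.3]
tcp_rot: [-179.8, 0.0, 81.6]
ft_force: [0.6, -0.3, 0.5]
finger_gap: 85.7
{'time': 16.2, 'tool_pos': [581.04, 13.71, 173.32], 'tcp_rot': [-179.8, 0.01, 81.56], 'joint_pos': [-3.7, 6.7, 92.21, 0.0, 81.29, 4.74], 'finger_gap': 85.71}
[[0.99, -0.14, -0.05, 592.43], [-0.15, -0.94, -0.29, 89.88], [-0.0, 0.3, -0.95, 315.4], [0.0, 0.0, 0.0, 1.0]] pot [[334. 235.]] lid [[348. 421.]]
```

View pics/f8.png

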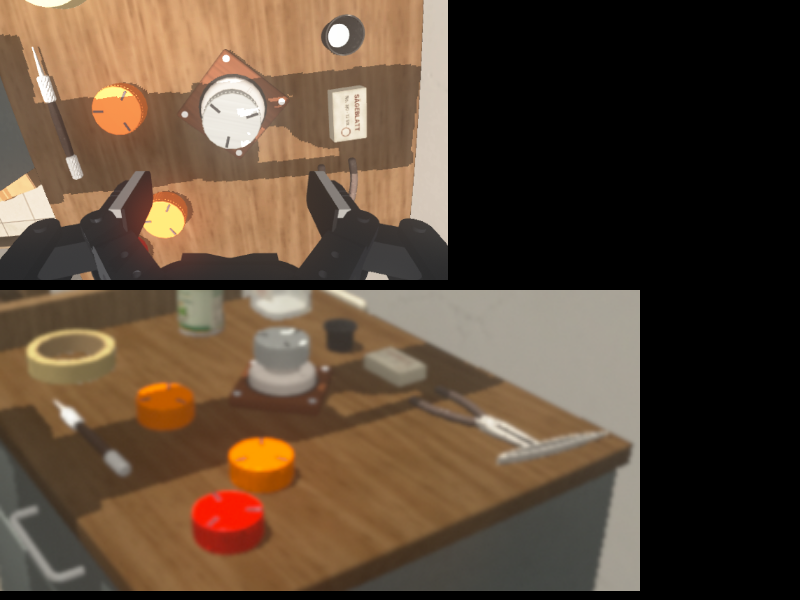

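The lid sits level on the pot, at (232,112) in the wrist view and (281,348) in the scene view. The bystanders are where they were and the gripper is clear.

```bash
python3 -c "from bench import job; print(job.hand_in())"
```

```text
the job is handed in; nothing more can be done
None
```

The metal lid is on the white pot, screwed down clockwise until snug and let go. I handed the job in at about 16 s; no verdict was reported.

- **Seating:** I felt contact at TCP z 41.3 mm, where 41.6 was predicted with the lugs in the gaps.
- **Tightening:** The lid turned about 37° (0.64 rad). The ridges stayed at the same pixels in the wrist view, so it did not slip in the jaws.
- **Torque:** The held torque was about 0.41 N m at the wrist sensor and 0.39 at joint 6. That is inside the 0.27–0.42 snug range but at its top end. Single wrist readings ran from 0.35 to 0.47 with sensor noise, one of them above the 0.45 limit. The torque rose more slowly at first than the description suggests.
- **Final look:** The lid sits level on the pot, the gripper is about 130 mm clear, and by eye the pliers, eye loupe, little box and graver have not moved.
- **Disagreement:** The top and wrist cameras differed by 3–4 mm in absolute position. They agreed within 0.5 mm on the pot-to-lid offset, so I placed the lid by that.

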